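# Plate the cheese block and put the cover on

### The arm

A 6-joint arm with a two-finger parallel gripper is mounted at the origin on a cart in front of the work surface, level with it; the furniture and walls round the work are solid. World frame = base frame: x ahead of the robot, y to its left, z up, the work surface at z = 0. Lengths are in m, angles in rad, forces in N, time in s.
With the tool pointing down it reaches from about 0.3 to 0.775 m from the base axis. Payload 14.6 kg.
Tool frame: the origin (TCP) lies on the centre line of the jaws, within the pads' length; the fingertips stand 8 mm ahead of it and the grasp point (between the pads) lies 11 mm behind it; z points along the fingers, y is the direction in which the jaws open and shut (so a half turn about z gives the same grasp; the last joint's range is limited). The gripper opens to 85 mm and grips with 20 to 120 N. Pads are 22 mm wide; open, the fingers measure 114 mm over their backs; the gripper's body (76 mm by 85 mm) begins 54 mm behind the grasp point. The pads swing forward as they close: fully open they stand 13 mm farther back than shut.
Start: joints at [1.195, 0.3, 1.521, -0, 1.321, -0.067], TCP at [0.167, 0.524, 0.239] pointing down, gripper open.
Joint ranges: [-3.03, 3.03], [-0.79, 2.21], [0.23, 2.52], [-1.04, 4.18], [0, 3.07], [-2.55, 2.55]. Speed limits (rad/s): [2.22, 2.22, 2.57, 3.14, 3.14, 3.14].

### API

Orientations are given as a unit quaternion [x, y, z, w].
In Python, from bench import monitor, eyes, ticket gives the robot as it stands.
- The arm moves only by the tool drive_tool, never from a script. Its argument "motion" is a list of rows, each a list of 2 entries, a list of its own where there are three numbers: the shift along the tool's x, y, z in m, then the turn about the tool's z in degrees. In form: [[[tx, ty, tz], twist], ...]. A call has 1 to 20 rows; each row is the pose to reach, as a shift and turn from the pose measured when the call began, along the tool's axes at that moment; what a row does not reach only later rows make up. A row lasts 1/10 s, in which the tool goes at most 50 mm and 8.59 degrees, less where a joint would pass 70% of its speed; a pose out of reach is approached as far as the arm can. A call with a gripper value outside its range is refused whole. "hand" is the opening, from -1 (shut) to 1 (fully open), set as the call begins (left out, the last holds). The fingers move at their own pace and stop on an object; "grip_force" is the grip in N (left out, the last holds). Time passes only in rows, so rows that repeat a pose let the fingers close. It gives the time, the measured TCP pose, the force and the opening at its end, in the units of the state.
- monitor.read_state(): the state, without advancing time (a new reading comes with each control period).
- eyes.get_image(name): name is "side" or "top"; returns a dict with "frame" (420x560x3 uint8, red, green, blue), "range_z" (420x560 float32, m along the optical axis (not along the pixel's ray), 0 where there is no reading), "fx", "fy", "cx", "cy" (pixels), "extrinsics" (4x4, takes a point from camera to world coordinates). Camera axes: x right, y down, z forward; pixel columns grow to the right and rows downward; lengths in m; the calibration is good to about 2 mm. A picture is of the moment at which its call begins.
- ticket.hand_in(): hands the job in, once; it reports no verdict.
The state is a dict: "t": time; "q": joint angles; "joint_velocities": joint speeds; "tau": joint torques, N m; "tool_pos": TCP position; "orientation": TCP orientation; "wrist_force": force on the tool from outside, world axes, zero at the start; "wrist_torque": the same for the moment, N m; "gripper_width": finger opening in m.
Only numpy, scipy, OpenCV 4.12 (cv2) and the standard library are available. Lean on these libraries where they do the work, as an engineer would, in place of code of your own. Each camera call takes 0.05 s, during which the arm holds its last target.

### The job

Put the yellow brick-shaped block of cheese in the middle of the empty serving plate, then close it up: set the steel plate cover over it, centred on the plate and sitting level, with the cheese lying flat underneath. Let go of both, set them down rather than dropping them, and leave the pale cheese wedge where it lies.

Things in the scene. Friction and masses are not known exactly. Their poses are not given: they have to be found in the camera images.
- cheese_center (a point): Centre of the loose yellow cheese block, a plain brick 36 mm along its own x, 55 mm along its own y and 30 mm high (z up); mass about 0.12 kg. It lies flat on a wooden paddle board 18 mm thick (170 x 300 mm), so this point starts 33 mm above the worktop. Pinch it across its 36 mm width. Any heading is right on the plate.
- plate: The single round white serving plate, 240 mm across, standing by itself on the worktop and fixed there; origin at the centre of its underside, z up. Flat round floor about 140 mm across, 9 mm above the origin; outside it the border slopes up to a rim 23 mm above the origin.
- cover_knob (a point): Grip point on the steel cover's knob, on its axis; z up, 0.32 kg. Hollow dome open below, 184 mm across the rim, crown 72 mm above the rim. Knob: upright cylinder 26 mm across, top 45 mm above the crown, foot collar 36 mm across, 3 mm high. This point is 27 mm above the crown, 99 mm above the rim. On the plate the rim rests on the border and this point is about 119 mm above the plate's origin.
- wedge_center (a point): Bystander: half-way up the pale, triangular cheese wedge, 72 x 82 mm and 30 mm high, which lies loose on the same wooden board as the cheese block, their centres about 0.11 m apart. Not to be moved.
Not all that is in view belongs to the job. Of the things that look like the part that bears cheese_center, the smallest one is meant.

How it is judged:
On the way:
1. the cheese block lies flat on the floor of the plate, within 30 mm of its centre, let go, with the cover still away from the plate (horizontal distance between cheese_center and plate below 0.03 m and z of cheese_center in the frame of plate below 0.03 m and angle between cheese_center's own z axis and vertical below 0.15 rad and contact force between cheese and the fingers below 0.1 N and horizontal distance between cover_knob and plate above 0.1 m), for 0.2 s.
At the end, for the whole second after the job is handed in: Cheese block flat (8 degrees) on the plate, within 30 mm of its centre; cover over it, level within 8 degrees, within 20 mm of the centre, rim down on the border (grip point under 130 mm above the plate's origin); both at rest; wedge within 25 mm of its start (horizontal distance between cheese_center and plate below 0.03 m and z of cheese_center in the frame of plate below 0.03 m and angle between each of cheese_center, cover_knob's own z axis and vertical below 0.15 rad and horizontal distance between cover_knob and plate below 0.02 m and z of cover_knob in the frame of plate below 0.13 m and linear speed of each of cover, cheese below 0.02 m/s and distance of wedge_center from where it was at the start of the episode below 0.025 m); the robot touches nothing.
It fails at once if the pale wedge is moved more than 25 mm (distance of wedge_center from where it was at the start of the episode above 0.025 m).
It fails at once if the cover is dropped (falls free from more than about 20 mm) (contact force between cover and anything else below 0.05 N and linear speed of cover above 0.63 m/s).
It fails at once if the cheese block is dropped (falls free from more than about 20 mm) (contact force between cheese and anything else below 0.05 N and linear speed of cheese above 0.63 m/s).
It also fails if it takes over 58 s, if anything falls off the work surface, if the arm or the gripper's body presses on something with over 40 N, if the wrist force passes 120 N, or if a joint passes its speed limit or range.

## Working session

There is one attempt and no reset: what is moved stays moved. The work goes in short steps, Python scripts to look and compute and a tool call to move; the robot and the scene stay as the last step left them, time stands still between calls to the robot, and variables do not carry over. Pictures are saved under pics/ and viewed, and the job is handed in when it is done.

Besides the shell and the picture viewer there is one more tool, called after "Emit:" as name(argument=value, ...) on one line, values as JSON. drive_tool: Moves the arm, as the interface text tells. Its arguments: {"type":"object","properties":{"motion":{"type":"array","items":{"type":"array"}},"hand":{"type":"number"},"grip_force":{"type":"number"}},"required":["motion"]}

```bash
ls; mkdir -p pics; python3 - <<'E'
from bench import monitor, eyes
import cv2,numpy as np
print(monitor.read_state())
for n in("top","side"):
    d=eyes.get_image(n); cv2.imwrite(f"pics/{n}0.png",d["frame"][...,::-1]); np.savez(f"pics/{n}0.npz",**d)
    print(n,d["fx"],d["cx"],d["cy"],d["extrinsics"].round(3))
E
```

```text
pics
{'t': 0.0, 'q': array([ 1.19539894e+00,  3.00473463e-01,  1.52163143e+00,  2.43002057e-05,
        1.32070076e+00, -6.66105790e-02]), 'joint_velocities': array([ 0.00021011,  0.00073484,  0.00012255, -0.00059798,  0.00229615,
       -0.00189685]), 'tau': array([ 9.98645442e-05, -5.43497729e+01, -3.61790192e+01, -8.14692066e-05,
        4.07598462e-03, -4.71792180e-05]), 'tool_pos': array([0.1670603 , 0.52375884, 0.23869872]), 'orientation': array([ 1.53783695e-01,  9.88104350e-01, -5.89165524e-04, -1.44433770e-04]), 'wrist_force': array([ 0.29670181, -0.76802845,  0.41854242]), 'wrist_torque': array([0.01600106, 0.02261557, 0.00201853]), 'gripper_width': 0.0856479065592803}
top 512.1800937536884 282.75546884544656 212.57252293324612 [[-0.025 -0.987  0.161  0.278]
 [-0.999  0.03   0.029 -0.017]
 [-0.034 -0.16  -0.987  1.141]
 [ 0.     0.     0.     1.   ]]
side 495.3224763423528 278.7661758092681 212.8821828155135 [[ 0.897 -0.195  0.396 -0.047]
 [-0.441 -0.371  0.817 -1.037]
 [-0.012 -0.908 -0.419  0.611]
 [ 0.     0.     0.     1.   ]]
```

View pics/top0.png

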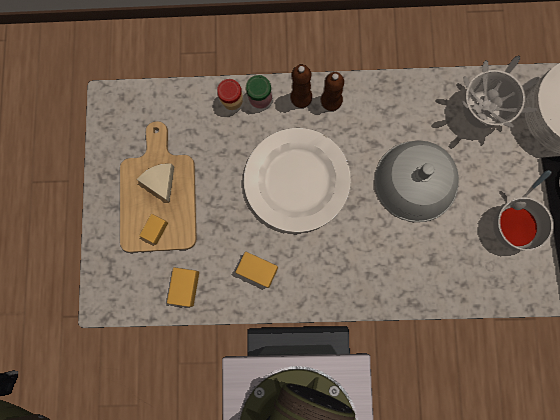

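View pics/side0.png

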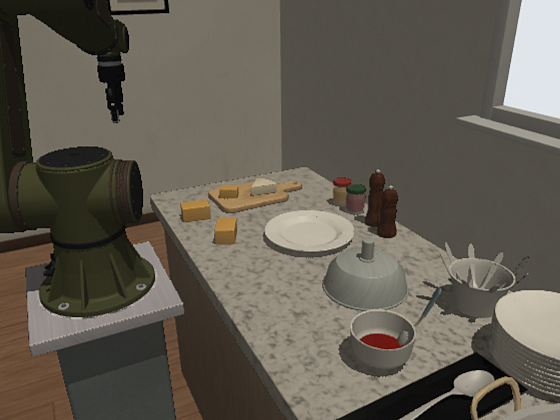

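Top view: there are three yellow blocks, at (153,229) on the board, (183,287) and (256,269). The one on the board is the smallest and also matches the description's location. The wedge is at (157,181), the plate at (297,179) and the cover at (417,180). Next I'll measure them and enlarge a crop.

```bash
cat > h.py <<'E'
import numpy as np,cv2
def ray(d,u,v):
    T=d["extrinsics"];c=np.array([(u-d["cx"])/d["fx"],(v-d["cy"])/d["fy"],1.]);return T[:3,3],T[:3,:3]@c
def onplane(d,u,v,z):
    o,r=ray(d,u,v);return o+r*(z-o[2])/r[2]
def cloud(d):
    T=d["extrinsics"];h,w=d["range_z"].shape;u,v=np.meshgrid(np.arange(w),np.arange(h));z=d["range_z"]
    P=np.stack([(u-d["cx"])/d["fx"]*z,(v-d["cy"])/d["fy"]*z,z],-1)
    return P@T[:3,:3].T+T[:3,3]
E
cat > m.py <<'E'
from h import *
for n in("top","side"):
    d=dict(np.load(f"pics/{n}0.npz"));P=cloud(d);im=d["frame"];hsv=cv2.cvtColor(im,cv2.COLOR_RGB2HSV)
    print(n)
    m=cv2.inRange(hsv,(15,140,120),(28,255,255))
    k,l,s,c=cv2.connectedComponentsWithStats(m)
    for i in range(1,k):
        if s[i,4]<80: continue
        p=P[l==i]; zt=np.percentile(p[:,2],90); t=(l==i)&(abs(P[...,2]-zt)<.006)
        v,u=np.nonzero(t)
        q=np.array([onplane(d,a,b,zt)[:2] for a,b in zip(u,v)]).astype(np.float32)
        r=cv2.minAreaRect(q)
        print("yellow",c[i].round(),s[i,4],"ztop",zt.round(4),"rect",np.round(r[0],4),np.round(r[1],4),"corner ang",round(r[2],1), "mean",q.mean(0).round(4), cv2.boxPoints(r).round(3).tolist())
    # cover/plate by height
    if n=="top":
        for name,(u0,u1,v0,v1) in dict(plate=(235,360,118,240),cover=(366,468,132,228)).items():
            z=P[v0:v1,u0:u1]; q=z.reshape(-1,3); 
            print(name,"zmax",q[:,2].max())
            if name=="plate":
                r=q[q[:,2]>.012]; 
                e=cv2.minEnclosingCircle(r[:,:2].astype(np.float32)); print(e)
                r=q[q[:,2]>.019]; print(cv2.minEnclosingCircle(r[:,:2].astype(np.float32)), r.mean(0), cv2.fitEllipse(cv2.convexHull(r[:,:2].astype(np.float32))))
            else:
                for a in(.01,.03,.05):
                    r=q[q[:,2]>a]; print(a,cv2.minEnclosingCircle(r[:,:2].astype(np.float32)))
                r=q[q[:,2]>.1];print("knob top",len(r),r.mean(0),np.median(r,0))
    kb=P.reshape(-1,3);
    kb=kb[(abs(kb[:,0]-.47)<.15)&(abs(kb[:,1]+.27)<.07)&(kb[:,2]>.085)]
    print("knob",len(kb),kb.min(0),kb.max(0),kb.mean(0))
d=dict(np.load("pics/top0.npz"));cv2.imwrite("pics/crop.png",cv2.resize(d["frame"][110:320,100:310,::-1],None,fx=2.8,fy=2.8,interpolation=cv2.INTER_CUBIC))
E
python3 m.py
```

```text
top
yellow [152. 228.] 411 ztop 0.0495 rect [0.4309 0.3004] [0.0359 0.054 ] corner ang 61.9 mean [0.4308 0.3002] [[0.39899998903274536, 0.296999990940094], [0.44600000977516174, 0.2720000147819519], [0.46299999952316284, 0.30300000309944153], [0.41600000858306885, 0.32899999618530273]]
yellow [256. 269.] 843 ztop 0.0446 rect [0.3368 0.0757] [0.0769 0.0498] corner ang 64.1 mean [0.3368 0.0759] [[0.2980000078678131, 0.052000001072883606], [0.34200000762939453, 0.029999999329447746], [0.37599998712539673, 0.0989999994635582], [0.3310000002384186, 0.12099999934434891]]
yellow [181. 287.] 849 ztop 0.0448 rect [0.3035 0.2366] [0.0502 0.0763] corner ang 80.4 mean [0.3034 0.2369] [[0.2619999945163727, 0.21799999475479126], [0.3370000123977661, 0.20499999821186066], [0.3449999988079071, 0.2549999952316284], [0.27000001072883606, 0.2680000066757202]]
plate zmax 1.140576648075372
((0.4666093587875366, -0.01432050485163927), 0.18884141743183136)
((0.4666093587875366, -0.01432050485163927), 0.18884141743183136) [ 0.53004417 -0.01718762  0.04383416] ((0.4789064824581146, -0.019710373133420944), (0
[... 784 characters left out ...]
0000145435333]]
yellow [196. 208.] 378 ztop 0.0445 rect [0.3003 0.2277] [0.0563 0.0759] corner ang 80.6 mean [0.3004 0.2286] [[0.257999986410141, 0.20600000023841858], [0.3330000042915344, 0.1940000057220459], [0.34200000762939453, 0.24899999797344208], [0.2669999897480011, 0.2619999945163727]]
yellow [225. 227.] 359 ztop 0.0447 rect [0.333  0.0672] [0.0782 0.0493] corner ang 64.1 mean [0.333  0.0674] [[0.2939999997615814, 0.0430000014603138], [0.33799999952316284, 0.020999999716877937], [0.3720000088214874, 0.09200000017881393], [0.328000009059906, 0.11299999803304672]]
knob 210 [ 0.5119138  -0.29871412  0.08514687] [ 0.53780729 -0.27179529  0.11962967] [ 0.52204944 -0.28951987  0.10495172]
```

View pics/crop.png

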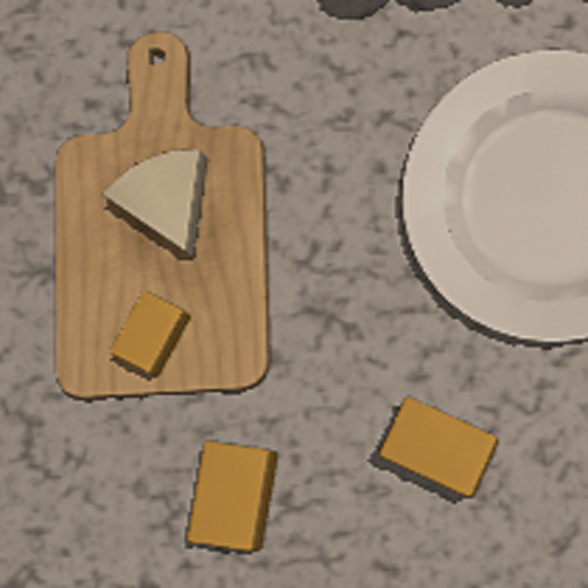

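The crop confirms the block on the board, 36 x 54 mm with its top at 0.049, against about 50 x 77 mm for the two decoys on the counter. Next I'll refit the plate, knob and tall obstacles with invalid depth removed.

```bash
cat > m2.py <<'E'
from h import *
def circ(p):
    A=np.c_[2*p,np.ones(len(p))];s=np.linalg.lstsq(A,(p**2).sum(1),rcond=None)[0];return s[:2].round(4),np.sqrt(s[2]+s[:2]@s[:2]).round(4)
for n in("top","side"):
    d=dict(np.load(f"pics/{n}0.npz"));P=cloud(d);ok=d["range_z"]>0
    q=P[ok]
    s=q[(np.hypot(q[:,0]-.53,q[:,1]+.02)<.135)&(q[:,2]>.019)&(q[:,2]<.03)].astype(np.float32)
    print(n,"plate rim",len(s),s[:,2].max(),circ(cv2.convexHull(s[:,:2].copy())[:,0]),circ(s[:,:2]))
    if n=="top":
        # flat floor step in colour: ellipse fit via mask of plate outline
        im=d["frame"];hsv=cv2.cvtColor(im,cv2.COLOR_RGB2HSV)
    for z in(.03,.05,.06):
        s=q[(np.hypot(q[:,0]-.52,q[:,1]+.283)<.11)&(abs(q[:,2]-z)<.004)]
        print("dome",z,len(s),circ(s[:,:2]))
    s=q[(np.hypot(q[:,0]-.52,q[:,1]+.283)<.03)&(q[:,2]>.114)];print("knobtop",len(s),s.mean(0),(s.min(0)+s.max(0))/2)
    s=q[(np.hypot(q[:,0]-.52,q[:,1]+.283)<.03)&(q[:,2]>.082)&(q[:,2]<.112)];print("knobside",circ(s[:,:2]))
    if n=="top":
        s=q[(q[:,0]>.62)&(q[:,0]<.85)&(abs(q[:,1]+.06)<.09)&(q[:,2]>.04)];print("mills",s.min(0),s.max(0))
        s=q[(q[:,0]>.3)&(q[:,0]<.85)&(q[:,1]<-.385)&(q[:,1]>-.6)&(q[:,2]>.04)];print("right",s.min(0),s.max(0))
E
python3 m2.py
```

```text
top plate rim 3077 0.0293957 (array([ 0.5365, -0.0162]), np.float64(0.1193)) (array([ 0.5361, -0.0162]), np.float64(0.1057))
dome 0.03 166 (array([ 0.5276, -0.2848]), np.float64(0.085))
dome 0.05 566 (array([ 0.5276, -0.2848]), np.float64(0.076))
dome 0.06 751 (array([ 0.527 , -0.2843]), np.float64(0.0659))
knobtop 98 [ 0.52662655 -0.28408211  0.11642131] [ 0.52690973 -0.28358874  0.11734564]
knobside (array([ 0.5261, -0.2828]), np.float64(0.0107))
mills [ 0.70313559 -0.12208221  0.0401962 ] [ 0.75314464 -0.01110479  0.1626943 ]
right [ 0.35941822 -0.58992537  0.04000692] [ 0.76663534 -0.38551721  0.14078453]
side plate rim 1472 0.027082393 (array([ 0.536 , -0.0148]), np.float64(0.1203)) (array([ 0.5344, -0.0167]), np.float64(0.1046))
dome 0.03 328 (array([ 0.5267, -0.2836]), np.float64(0.0849))
dome 0.05 443 (array([ 0.5267, -0.2836]), np.float64(0.0769))
dome 0.06 405 (array([ 0.5266, -0.2838]), np.float64(0.069))
knobtop 64 [ 0.52433123 -0.28625468  0.11724551] [ 0.5259812  -0.28445814  0.11688364]
knobside (array([ 0.5257, -0.2848]), np.float64(0.0111))
```

```bash
cat > go.py <<'E'
import sys,numpy as np
from bench import monitor
from scipy.spatial.transform import Rotation as R
s=monitor.read_state();M=R.from_quat(s["orientation"]).as_matrix()
yaw=np.degrees(np.arctan2(M[1,1],M[0,1]))
print("t",s["t"],"tcp",s["tool_pos"].round(4),"yaw",yaw.round(2),"tool z",M[:,2].round(4),"w",s["gripper_width"].round(4),"F",s["wrist_force"].round(2))
a=list(map(float,sys.argv[1:]))
if a: print("shift",(M.T@(np.array(a[:3])-s["tool_pos"])).round(4),"twist",(yaw-a[3]).round(2) if len(a)>3 else 0)
E
python3 go.py .431 .300 .11 61.9; python3 go.py .431 .3 .029 61.9
```

```text
Traceback (most recent call last):
  File "go.py", line 6, in <module>
    print("t",s["t"],"tcp",s["tool_pos"].round(4),"yaw",yaw.round(2),"tool z",M[:,2].round(4),"w",s["gripper_width"].round(4),"F",s["wrist_force"].round(2))
                                                                                                  ^^^^^^^^^^^^^^^^^^^^^^^^
AttributeError: 'float' object has no attribute 'round'
Traceback (most recent call last):
  File "go.py", line 6, in <module>
    print("t",s["t"],"tcp",s["tool_pos"].round(4),"yaw",yaw.round(2),"tool z",M[:,2].round(4),"w",s["gripper_width"].round(4),"F",s["wrist_force"].round(2))
                                                                                                  ^^^^^^^^^^^^^^^^^^^^^^^^
AttributeError: 'float' object has no attribute 'round'
```

```bash
sed -i 's/s\["gripper_width"\].round(4)/round(s["gripper_width"],4)/' go.py
python3 go.py .431 .300 .11 61.9
```

```text
t 0.1 tcp [0.1671 0.5238 0.2388] yaw 72.31 tool z [-4.e-04 -9.e-04 -1.e+00] w 0.0851 F [ 0.59  0.2  -0.76]
shift [-0.3195 -0.1329  0.1289] twist 10.41
```

Emit:
drive_tool(motion=[[[-0.02,-0.008,0.005],1],[[-0.045,-0.02,0.01],2],[[-0.075,-0.032,0.02],3],[[-0.105,-0.044,0.03],4],[[-0.135,-0.056,0.04],5],[[-0.165,-0.069,0.05],6],[[-0.195,-0.081,0.06],7],[[-0.225,-0.094,0.075],8],[[-0.255,-0.106,0.09],9],[[-0.285,-0.119,0.105],10],[[-0.305,-0.127,0.12],10.4],[[-0.3195,-0.133,0.129],10.4],[[-0.3195,-0.133,0.129],10.4],[[-0.3195,-0.133,0.129],10.4]], hand=1, grip_force=30)

```text
t: 1.5
tool_pos: [0.4308, 0.3002, 0.1101]
orientation: [0.243, 0.97, -0.001, -0.0]
wrist_force: [-0.9, -0.9, 0.5]
gripper_width: 0.0854
```

```bash
python3 go.py .431 .300 .029 61.9;python3 - <<'E'
from bench import eyes
import cv2
for n in("top","side"):
    d=eyes.get_image(n); cv2.imwrite(f"pics/{n}1.png",d["frame"][...,::-1])
a=cv2.imread("pics/top1.png")[150:290,60:270];b=cv2.imread("pics/side1.png")[100:240,150:360]
cv2.imwrite("pics/c1.png",cv2.resize(cv2.hconcat([a,b]),None,fx=1.9,fy=1.9))
E
```

```text
t 1.5 tcp [0.4308 0.3002 0.1101] yaw 61.91 tool z [-6.e-04 -9.e-04 -1.e+00] w 0.0854 F [-0.88 -0.91  0.53]
shift [-0.0003  0.0001  0.0811] twist 0.01
```

View pics/c1.png

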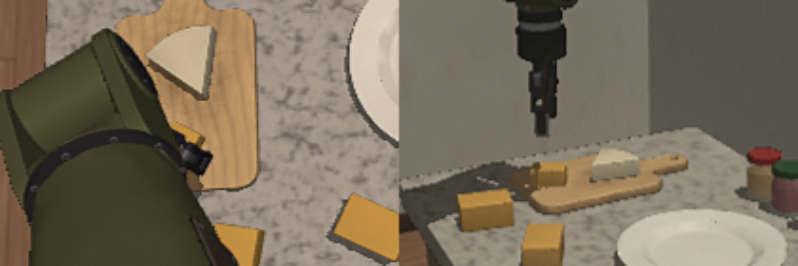

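The gripper is above the block, seen in the top crop near (185,130). Its jaw axis is aligned and the wedge is clear, so I'll descend and grip.

Emit:
drive_tool(motion=[[[0,0,0.015],0],[[0,0,0.035],0],[[0,0,0.055],0],[[0,0,0.07],0],[[0,0,0.078],0],[[0,0,0.081],0],[[0,0,0.081],0],[[0,0,0.081],0]], hand=1)

```text
t: 2.4
tool_pos: [0.4309, 0.3009, 0.0303]
orientation: [0.242, 0.97, 0.0, 0.001]
wrist_force: [0.4, 0.1, 0.4]
gripper_width: 0.0851
```

Emit:
drive_tool(motion=[[[0,0,0],0],[[0,0,0],0],[[0,0,0],0],[[0,0,0],0],[[0,0,0],0],[[0,0,0],0],[[0,0,0],0],[[0,0,0],0]], hand=-1, grip_force=30)

```text
t: 3.2
tool_pos: [0.4312, 0.3011, 0.0307]
orientation: [0.242, 0.97, 0.001, 0.001]
wrist_force: [0.3, 0.7, 6.4]
gripper_width: 0.0355
```

```bash
python3 go.py .431 .300 .13
```

```text
t 3.2 tcp [0.4312 0.3011 0.0307] yaw 61.98 tool z [ 2.1e-03  7.0e-04 -1.0e+00] w 0.0355 F [0.31 0.66 6.39]
shift [-0.0005 -0.0009 -0.0993] twist 0
```

Emit:
drive_tool(motion=[[[0,0,-0.005],0],[[0,0,-0.015],0],[[0,0,-0.035],0],[[0,0,-0.06],0],[[0,0,-0.085],0],[[0,0,-0.1],0],[[0,0,-0.1],0],[[0,0,-0.1],0]])

```text
t: 4.0
tool_pos: [0.4308, 0.3009, 0.1305]
orientation: [0.242, 0.97, 0.001, 0.001]
wrist_force: [-0.5, 0.0, -1.8]
gripper_width: 0.0357
```

```bash
python3 go.py .536 -.0155 .13;python3 - <<'E'
from bench import eyes
import cv2
for n in("top","side"):
    d=eyes.get_image(n); cv2.imwrite(f"pics/{n}2.png",d["frame"][...,::-1])
a=cv2.imread("pics/top2.png")[130:270,60:270];b=cv2.imread("pics/side2.png")[100:240,150:360]
cv2.imwrite("pics/c2.png",cv2.resize(cv2.hconcat([a,b]),None,fx=1.9,fy=1.9))
E
```

```text
t 4.0 tcp [0.4308 0.3009 0.1305] yaw 61.98 tool z [ 2.e-03  6.e-04 -1.e+00] w 0.0357 F [-0.47  0.05 -1.77]
shift [-0.2415 -0.2299  0.0005] twist 0
```

View pics/c2.png

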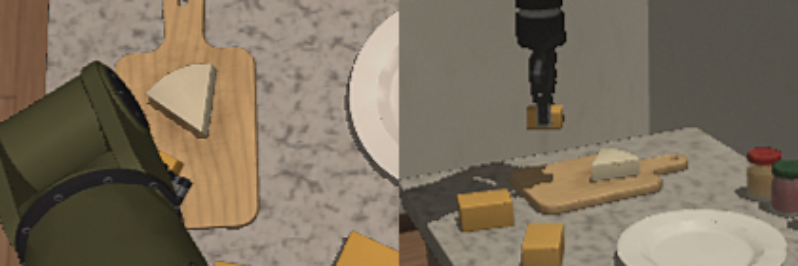

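The block is held level and the wedge is undisturbed. Moving to the plate.

Emit:
drive_tool(motion=[[[-0.01,-0.01,0],0],[[-0.03,-0.029,0],0],[[-0.05,-0.048,0],0],[[-0.07,-0.067,0],0],[[-0.09,-0.086,0],0],[[-0.11,-0.105,0],0],[[-0.13,-0.124,0],0],[[-0.15,-0.143,0],0],[[-0.17,-0.162,0],0],[[-0.19,-0.181,0],0],[[-0.21,-0.2,0],0],[[-0.23,-0.219,0],0],[[-0.2375,-0.226,0],0],[[-0.2415,-0.23,0],0],[[-0.2415,-0.23,0],0],[[-0.2415,-0.23,0],0]])

```text
t: 5.7
tool_pos: [0.5354, -0.015, 0.1297]
orientation: [0.242, 0.97, -0.0, 0.0]
wrist_force: [0.6, 0.1, -1.1]
gripper_width: 0.0354
```

```bash
python3 go.py .536 -.0155 .022
```

```text
t 5.7 tcp [ 0.5354 -0.015   0.1297] yaw 62.01 tool z [ 2.e-04 -1.e-04 -1.e+00] w 0.0354 F [ 0.64  0.08 -1.1 ]
shift [-7.000e-04 -1.000e-04  1.077e-01] twist 0
```

Emit:
drive_tool(motion=[[[-0.001,0,0.01],0],[[-0.001,0,0.03],0],[[-0.001,0,0.055],0],[[-0.001,0,0.075],0],[[-0.001,0,0.09],0],[[-0.001,0,0.098],0],[[-0.001,0,0.102],0],[[-0.001,0,0.104],0],[[-0.001,0,0.105],0],[[-0.001,0,0.106],0],[[-0.001,0,0.106],0],[[-0.001,0,0.106],0]])

```text
t: 6.9
tool_pos: [0.5364, -0.0156, 0.0239]
orientation: [0.242, 0.97, -0.0, 0.0]
wrist_force: [0.0, -0.5, -1.8]
gripper_width: 0.0354
```

```bash
python3 go.py .536 -.0155 .022
```

```text
t 6.9 tcp [ 0.5364 -0.0156  0.0239] yaw 62.01 tool z [ 6.e-04 -1.e-04 -1.e+00] w 0.0354 F [ 0.01 -0.49 -1.76]
shift [ 0.0004 -0.0001  0.0019] twist 0
```

Lowering slowly until it touches.

Emit:
drive_tool(motion=[[[0,0,0.001],0],[[0,0,0.0015],0],[[0,0,0.002],0],[[0,0,0.0025],0],[[0,0,0.0025],0]])

```text
t: 7.4
tool_pos: [0.5364, -0.0156, 0.0219]
orientation: [0.242, 0.97, -0.0, 0.0]
wrist_force: [-3.4, -0.3, 5.6]
gripper_width: 0.0356
```

Emit:
drive_tool(motion=[[[0,0,0],0],[[0,0,0],0],[[0,0,0],0],[[0,0,0],0],[[0,0,0],0],[[0,0,0],0]], hand=0.6)

```text
t: 8.0
tool_pos: [0.5364, -0.0155, 0.0219]
orientation: [0.242, 0.97, -0.0, 0.0]
wrist_force: [-0.9, 0.1, -0.2]
gripper_width: 0.0685
```

Emit:
drive_tool(motion=[[[0,0,-0.01],0],[[0,0,-0.03],0],[[0,0,-0.06],0],[[0,0,-0.09],0],[[0,0,-0.12],0],[[0,0,-0.15],0],[[0,0,-0.17],0],[[0,0,-0.17],0],[[0,0,-0.17],0]])

```text
t: 8.9
tool_pos: [0.5362, -0.0155, 0.192]
orientation: [0.242, 0.97, 0.0, 0.0]
wrist_force: [0.0, -0.9, -0.2]
gripper_width: 0.0684
```

```bash
python3 go.py .5268 -.2842 .19 62
```

```text
t 8.9 tcp [ 0.5362 -0.0155  0.192 ] yaw 62.01 tool z [ 1.e-03 -2.e-04 -1.e+00] w 0.0684 F [ 0.02 -0.9  -0.22]
shift [-0.1178 -0.2417  0.002 ] twist 0.01
```

Emit:
drive_tool(motion=[[[-0.005,-0.01,0],0],[[-0.015,-0.03,0],0],[[-0.026,-0.053,0],0],[[-0.037,-0.076,0],0],[[-0.048,-0.099,0],0],[[-0.059,-0.122,0],0],[[-0.07,-0.145,0],0],[[-0.082,-0.168,0],0],[[-0.093,-0.191,0],0],[[-0.104,-0.214,0],0],[[-0.112,-0.23,0.002],0],[[-0.116,-0.238,0.002],0],[[-0.118,-0.2417,0.002],0],[[-0.118,-0.2417,0.002],0],[[-0.118,-0.2417,0.002],0]], hand=1)

```text
t: 10.4
tool_pos: [0.5271, -0.2836, 0.1901]
orientation: [0.241, 0.97, 0.0, 0.0]
wrist_force: [-0.2, -0.4, 0.8]
gripper_width: 0.0853
```

```bash
python3 go.py .5268 -.2842 .091 62;cat > ck.py <<'E'
from h import *
from bench import eyes
import sys
k=sys.argv[1]
for n in("top","side"):
    d=eyes.get_image(n); cv2.imwrite(f"pics/{n}{k}.png",d["frame"][...,::-1])
    P=cloud(d);hsv=cv2.cvtColor(d["frame"],cv2.COLOR_RGB2HSV)
    m=(cv2.inRange(hsv,(15,140,90),(28,255,255))>0)&(np.hypot(P[...,0]-.536,P[...,1]+.0155)<.07)&(d["range_z"]>0)
    if m.sum()>50:
        zt=np.percentile(P[m][:,2],90);t=m&(abs(P[...,2]-zt)<.005)
        r=cv2.minAreaRect(P[t][:,:2].astype(np.float32));print(n,"cheese",np.round(r[0],4),np.round(r[1],4),zt.round(4))
a=cv2.imread(f"pics/top{k}.png")[100:310,100:380];b=cv2.imread(f"pics/side{k}.png")[110:320,190:470]
cv2.imwrite(f"pics/c{k}.png",cv2.resize(cv2.hconcat([a,b]),None,fx=1.4,fy=1.4))
E
python3 ck.py 3
```

```text
t 10.4 tcp [ 0.5271 -0.2836  0.1901] yaw 62.05 tool z [ 9.e-04 -1.e-04 -1.e+00] w 0.0853 F [-0.22 -0.35  0.77]
shift [ 0.0001 -0.0007  0.0991] twist 0.05
top cheese [ 0.5351 -0.0172] [0.0351 0.0555] 0.0403
side cheese [ 0.5334 -0.0182] [0.0392 0.0519] 0.0405
```

View pics/c3.png

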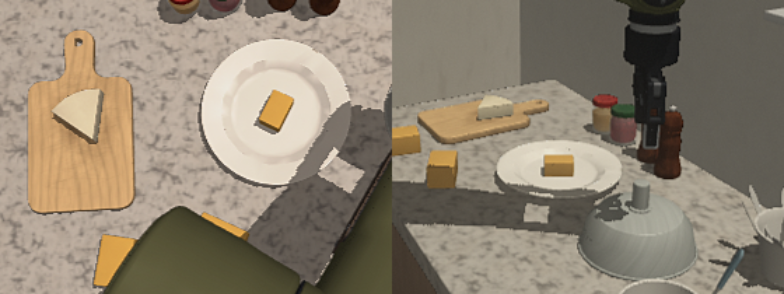

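The cheese lies flat on the plate (top crop at about (276,110)), about 2 mm from its centre. Next is the knob.

Emit:
drive_tool(motion=[[[0,-0.0007,0.01],0],[[0,-0.0007,0.03],0],[[0,-0.0007,0.05],0],[[0,-0.0007,0.07],0],[[0,-0.0007,0.085],0],[[0,-0.0007,0.093],0],[[0,-0.0007,0.097],0],[[0,-0.0007,0.097],0],[[0,-0.0007,0.097],0]], hand=1)

```text
t: 11.4
tool_pos: [0.5272, -0.2844, 0.0939]
orientation: [0.241, 0.97, -0.0, 0.001]
wrist_force: [-0.0, -0.2, 0.4]
gripper_width: 0.0853
```

Emit:
drive_tool(motion=[[[0,0,0],0],[[0,0,0],0],[[0,0,0],0],[[0,0,0],0],[[0,0,0],0],[[0,0,0],0],[[0,0,0],0],[[0,0,0],0],[[0,0,0],0]], hand=-1, grip_force=60)

```text
t: 12.3
tool_pos: [0.5274, -0.2845, 0.0943]
orientation: [0.241, 0.97, -0.0, 0.001]
wrist_force: [-0.1, 2.2, 4.1]
gripper_width: 0.0243
```

Emit:
drive_tool(motion=[[[0,0,-0.003],0],[[0,0,-0.01],0],[[0,0,-0.03],0],[[0,0,-0.05],0],[[0,0,-0.07],0],[[0,0,-0.08],0],[[0,0,-0.08],0],[[0,0,-0.08],0]])

```text
t: 13.1
tool_pos: [0.5269, -0.2842, 0.1734]
orientation: [0.241, 0.97, -0.0, 0.001]
wrist_force: [-0.7, -0.7, -3.8]
gripper_width: 0.0245
```

```bash
python3 go.py .536 -.0155 .173 62; python3 ck.py 4
```

```text
t 13.1 tcp [ 0.5269 -0.2842  0.1734] yaw 62.07 tool z [ 1.7e-03 -5.0e-04 -1.0e+00] w 0.0245 F [-0.71 -0.66 -3.79]
shift [0.1178 0.2417 0.0003] twist 0.07
top cheese [ 0.5346 -0.0169] [0.0348 0.0548] 0.0406
side cheese [ 0.5339 -0.0173] [0.037  0.0521] 0.0406
```

View pics/c4.png

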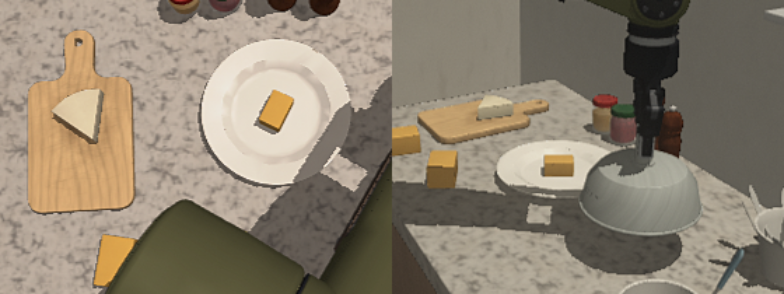

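The cover is lifted and level, with its rim at about 79 mm, which clears the cheese. Carrying it over the plate.

Emit:
drive_tool(motion=[[[0.004,0.008,0],0],[[0.012,0.025,0],0],[[0.022,0.045,0],0],[[0.032,0.066,0],0],[[0.042,0.086,0],0],[[0.052,0.107,0],0],[[0.062,0.127,0],0],[[0.072,0.148,0],0],[[0.082,0.168,0],0],[[0.092,0.189,0],0],[[0.101,0.207,0],0],[[0.109,0.224,0],0],[[0.115,0.236,0],0],[[0.118,0.2417,0],0],[[0.118,0.2417,0],0],[[0.118,0.2417,0],0]])

```text
t: 14.8
tool_pos: [0.5357, -0.0156, 0.173]
orientation: [0.241, 0.97, 0.0, 0.0]
wrist_force: [0.5, -1.1, -4.2]
gripper_width: 0.0244
```

```bash
python3 go.py .536 -.0155 .1143 62
```

```text
t 14.8 tcp [ 0.5357 -0.0156  0.173 ] yaw 62.06 tool z [ 8.e-04 -2.e-04 -1.e+00] w 0.0244 F [ 0.55 -1.12 -4.17]
shift [-0.0002  0.0002  0.0587] twist 0.06
```

Emit:
drive_tool(motion=[[[0,0,0.008],0],[[0,0,0.02],0],[[0,0,0.033],0],[[0,0,0.043],0],[[0,0,0.05],0],[[0,0,0.054],0],[[0,0,0.056],0],[[0,0,0.057],0],[[0,0,0.057],0],[[0,0,0.057],0]])

```text
t: 15.8
tool_pos: [0.5359, -0.0156, 0.1164]
orientation: [0.241, 0.97, 0.0, 0.001]
wrist_force: [-0.9, -0.1, -4.5]
gripper_width: 0.0242
```

Emit:
drive_tool(motion=[[[0,0,0.001],0],[[0,0,0.0015],0],[[0,0,0.002],0],[[0,0,0.002],0]])

```text
t: 16.2
tool_pos: [0.536, -0.0156, 0.1146]
orientation: [0.241, 0.97, 0.0, 0.001]
wrist_force: [-0.3, 0.4, 0.2]
gripper_width: 0.0243
```

Emit:
drive_tool(motion=[[[0,0,0.0007],0],[[0,0,0.0007],0],[[0,0,0.0007],0]])

```text
t: 16.5
tool_pos: [0.5362, -0.0156, 0.1145]
orientation: [0.241, 0.97, 0.0, 0.001]
wrist_force: [-3.8, 0.8, 5.7]
gripper_width: 0.0246
```

Emit:
drive_tool(motion=[[[0,0,0],0],[[0,0,0],0],[[0,0,0],0],[[0,0,0],0],[[0,0,0],0],[[0,0,0],0],[[0,0,0],0],[[0,0,0],0]], hand=1)

```text
t: 17.3
tool_pos: [0.5361, -0.0156, 0.1145]
orientation: [0.241, 0.97, 0.0, 0.001]
wrist_force: [-0.2, 0.3, 1.8]
gripper_width: 0.0856
```

Emit:
drive_tool(motion=[[[0,0,-0.005],0],[[0,0,-0.02],0],[[0,0,-0.045],0],[[0,0,-0.075],0],[[0,0,-0.105],0],[[0,0,-0.13],0],[[0,0,-0.14],0],[[0,0,-0.14],0],[[0,0,-0.14],0]])

```text
t: 18.2
tool_pos: [0.5355, -0.0155, 0.2533]
orientation: [0.241, 0.97, 0.0, 0.0]
wrist_force: [-0.1, -0.6, -0.5]
gripper_width: 0.0853
```

```bash
python3 go.py .42 .15 .26
```

```text
t 18.2 tcp [ 0.5355 -0.0155  0.2533] yaw 62.07 tool z [ 8.e-04 -2.e-04 -1.e+00] w 0.0853 F [-0.1  -0.64 -0.54]
shift [ 0.1795  0.0922 -0.0069] twist 0
```

Backing the arm off so the cameras can see the cover for a check.

Emit:
drive_tool(motion=[[[0.01,0.005,0],0],[[0.03,0.015,0],0],[[0.05,0.025,0],0],[[0.07,0.035,0],0],[[0.09,0.045,0],0],[[0.11,0.055,0],0],[[0.13,0.065,0],0],[[0.15,0.075,0],0],[[0.17,0.085,0],0],[[0.18,0.09,0],0],[[0.18,0.09,0],0],[[0.18,0.09,0],0]])

```text
t: 19.4
tool_pos: [0.4186, 0.1481, 0.2529]
orientation: [0.241, 0.97, -0.0, 0.0]
wrist_force: [-0.1, -0.4, 0.8]
gripper_width: 0.0852
```

```bash
python3 ck.py 5; cat > f.py <<'E'
from h import *
from m2 import circ
from bench import eyes
for n in("top","side"):
    d=eyes.get_image(n);P=cloud(d);q=P[d["range_z"]>0]
    q=q[q[:,2]<.145];R=np.hypot(q[:,0]-.536,q[:,1]+.0155)
    for z in(.05,.065,.08):
        s=q[(R<.1)&(abs(q[:,2]-z)<.004)]
        if len(s)>20: print(n,"dome",z,len(s),circ(s[:,:2]))
    s=q[(R<.03)&(q[:,2]>.105)]
    if len(s)>10: print(n,"knob",len(s),((s.min(0)+s.max(0))/2).round(4),s.max(0).round(4))
    T=d["extrinsics"];p=T[:3,:3].T@(np.array([.475,.3,.05])-T[:3,3])
E
python3 f.py|tail -10
```

```text
knobtop 64 [ 0.52433123 -0.28625468  0.11724551] [ 0.5259812  -0.28445814  0.11688364]
knobside (array([ 0.5257, -0.2848]), np.float64(0.0111))
top dome 0.05 135 (array([ 0.5358, -0.0169]), np.float64(0.0851))
top dome 0.065 522 (array([ 0.5356, -0.0169]), np.float64(0.0795))
top dome 0.08 766 (array([ 0.5351, -0.017 ]), np.float64(0.0659))
top knob 156 [ 0.5351 -0.0168  0.123 ] [ 0.5475 -0.0053  0.1407]
side dome 0.05 219 (array([ 0.5349, -0.0156]), np.float64(0.0848))
side dome 0.065 270 (array([ 0.5341, -0.0162]), np.float64(0.0797))
side dome 0.08 259 (array([ 0.5344, -0.0166]), np.float64(0.0686))
side knob 145 [ 0.535  -0.018   0.1229] [ 0.5486 -0.0041  0.1403]
```

View pics/c5.png

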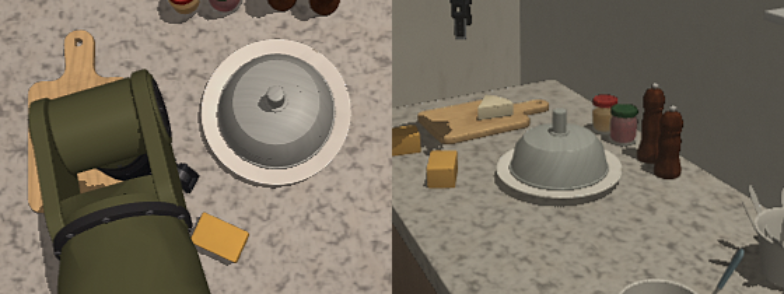

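The cover sits level and centred on the plate: in the top crop the knob is at (276,97), and the knob and dome axis agree with the plate centre to within 2 mm. Its top is at about 140 mm, so the grip point is at about 122 mm. The wedge hasn't moved, and nothing touches the robot. Handing in.

```bash
python3 -c "
from bench import ticket
print(ticket.hand_in())"
```

```text
the job is handed in; nothing more can be done
None
```

The small cheese block now lies in the middle of the plate with the steel cover set over it, and I handed the job in at about 20 s of the 58 s allowed.

- **Cheese:** I picked the brick on the board, the smallest of three yellow blocks. I lowered it until it touched the plate, let go, and both cameras showed it flat, within about 2–4 mm of the plate's centre, while the cover was still away. I could not see it once the cover was on.
- **Cover:** I lifted it by the knob, lowered it until the wrist force showed the rim resting on the plate, and let go. The last check put it within about 2–3 mm of the centre and level, with the grip point about 122 mm up (limit 130 mm).
- **Wedge:** it looked unmoved in the pictures, but I did not measure it at the end. In the last pictures the arm hid it in the top view, so that check was by the side view only.
- **Robot:** the arm ended clear of everything with the gripper open.

No check failed; the two cameras differed by about 1–2 mm.

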